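# Release the sprung hood of a bench polisher and load a ferrule

## Robot

A 6-joint arm with a two-finger parallel gripper is mounted at the origin on the work surface. World frame = base frame: x ahead of the robot, y to its left, z up, the work surface at z = 0. Lengths are in mm, angles in rad, forces in N, time in s.
With the tool pointing down it reaches from about 275 to 1000 mm from the base axis. Payload 8.4 kg.
Tool frame: the origin (TCP) lies midway between the tips of the shut fingers; the grasp point (between the pads) lies r.grip_point_offset behind it (r.grip_point_offset is the distance from the TCP to the grasp point, in mm); z points along the fingers, y is the direction in which the jaws open and shut (so a half turn about z gives the same grasp; the last joint's range is limited). The gripper opens to 85 mm and grips with 20 to 120 N. Pads are 22 mm wide; open, the fingers measure 114 mm over their backs; the gripper's body (76 mm by 85 mm) begins 54 mm behind the grasp point. The pads swing forward as they close: fully open they stand 13 mm farther back than shut.
Start: joints at [-1.194, 0.353, 1.633, -0, 1.155, -0.002], TCP at [231.127, -580.696, 231.281] pointing down, gripper open.
Joint ranges: [-2.63, 2.63], [-0.92, 2.1], [0.06, 2.66], [-1.3, 4.44], [0, 2.69], [-3.02, 3.02]. Speed limits (rad/s): [2.22, 2.22, 2.79, 3.14, 3.14, 3.14].

## Interface

Orientations are given as [roll, pitch, yaw] about the fixed x, y, z axes, in that order (R = Rz(yaw) Ry(pitch) Rx(roll)).
In Python, from rig import r gives the robot as it stands.
- The arm moves only by the tool move_arm, never from a script. Its argument "targets" is one flat list of numbers, 5 for each row, row after row: the gripper's target within -1 to 1 (fully open at 1, half-way at 0, shut at -1), then the shift along the tool's x, y, z in cm, then the turn about the tool's z in degrees. In form: [gripper, tx, ty, tz, turn, gripper, tx, ty, tz, turn, ...]. A call has 1 to 10 rows; each row is the pose to reach, as a shift and turn from the pose commanded when the call began, along the tool's axes at that moment; what a row does not reach only later rows make up. A row lasts 1/10 s, in which the tool goes at most 50 mm and 8.59 degrees, less where a joint would pass 70% of its speed; a pose out of reach is approached as far as the arm can. A call with a gripper value outside its range is refused whole. The fingers move at their own pace and stop on an object; "squeeze" is the grip in N (left out, the last holds). Time passes only in rows, so rows that repeat a pose let the fingers close. It gives the time, the measured TCP pose, the force and the opening at its end, in the units of the state.
- r.sense(): the state, without advancing time (a new reading comes with each control period).
- r.grab_frame(name): name is "scene" or "top"; returns a dict with "img" (480x640x3 uint8, blue, green, red), "K" (3x3 intrinsics, pixels), "world_to_cam" (4x4, takes a point from world to camera coordinates). Camera axes: x right, y down, z forward; pixel columns grow to the right and rows downward; lengths in mm; the calibration is good to about 2 mm. A picture is of the moment at which its call begins. There is no depth.
- r.sign_off(): hands the job in, once; it reports no verdict.
Trained networks look in a picture, given as the dict that the camera call returned (one of the last four; its "shot" number tells which), for a name from the list of things; names that differ only in an ending like _2 or _b are one class to them, and where a whole thing is asked for, a point or a joint stands for the part that bears it (a point fixed in the world has none). Each returns a list of dicts, best first, with "conf" (0 to 1); they miss things now and then, are a little off and sometimes report something else, mostly with a low value. They report only what shows in the picture. A call takes as long as a camera call. They do not tell look-alikes from the thing itself.
- r.outline_of(picture, thing): "region" (480x640 bool, what is visible of it).
- r.mark_of(picture, thing): "position" ([x, y, z] in mm, in world coordinates, good to about 4 mm: a listed point, or the origin of a listed thing).
The state is a dict: "clock": time; "qpos": joint angles; "qvel": joint speeds; "joint_efforts": joint torques, N m; "eef_pos": TCP position; "tcp_rot": TCP orientation; "contact_force": force on the tool from outside, world axes, zero at the start; "wrist_torque": the same for the moment, N m; "opening": opening from 0.0 (shut) to 1.0 (fully open).
Only numpy, scipy, OpenCV 4.12 (cv2) and the standard library are available. Lean on these libraries where they do the work, as an engineer would, in place of code of your own. Each camera call takes 0.05 s, during which the arm holds its last target.

## Task

Load the polisher: press its latch plunger gently down by feel, never ramming it against its stop, until the hood lets go, and let the hood spring fully open by itself without touching it. Then take the flanged steel ferrule from the bench and gently set it down upright on its flange on the floor of the polisher's well, leave it there with the hood open, and leave the other things on the bench where they are.

Things in the scene. Friction and masses are not known exactly. Their poses are not given: they have to be found in the camera images.
- machine: Grey bench polisher, fixed: 280 mm long (own x), 200 mm wide (y), deck 100 mm above the bench. Origin: centre of its underside, bench level. Own +x runs from latch end to hood hinge, towards the robot's left (+y) within 0.3 rad. Own x -140 to -45 mm is bare deck with the plunger; -45 to +125 mm lies under the hood. Anything over 18 N from the robot damages any part of it.
- latch_foot (a point): Point on the deck (100 mm above the bench) straight below the latch plunger's axis, 60 mm from the hood's near side; the machine's axes. The plunger is a black mushroom button, 30 mm across, 8 mm thick, on a steel stem. The height of its flat top is set differently on each machine and is not measured: at rest anywhere from 22 to 52 mm above this point.
- latch_low (a point): Point 14 mm above the deck on the plunger's axis: its top never goes lower. Whatever its rest height, the plunger goes straight down, starts to move at 2 N and stiffens by 0.7 N per mm; the catch lets go after 6 mm of travel (about 6 N) and a solid stop comes at 7.5 mm (7 N), where the force shoots up. More than 18 N breaks it. It springs back when let go; the hood stays open.
- hood (a joint): Opening angle of the hood: 0 shut and latched, 1.75 rad fully open. Hinged along the machine's own y at own x +125 mm, deck height. Once unlatched its spring throws it open in about 1 s and holds it; the latch-side edge swings up and away from the plunger. It must open, and stay, untouched.
- hood_edge (a point): Middle of the top edge of the hood on the latch side (moves with the hood). The hood is 170 mm long, 180 mm wide, 50 mm high, aluminium sides and clear top. Shut, this point is 50 mm above the deck; open, the hood stands about 170 mm above the deck, leaning slightly away from the well, top panel up to 80 mm beyond the hinge.
- well_floor (a point): Centre of the flat rubber floor of the well, 75 mm above the bench, 25 mm below the deck; clear opening 155 mm along own x, 150 mm along y. Axes are the machine's.
- ferrule_mid (a point): Middle (30 mm up) of the flanged steel ferrule that stands upright on the bench right of the polisher: round flange 44 mm across and 8 mm thick at the bottom, above it a plain cylinder 28 mm across; 60 mm high in all, about 0.2 kg. Its own z is its axis, up. It may change places with the tin and the ring.
- tin: Bystander: plain metal tin, 60 mm across, 70 mm high; origin at the centre of its underside.
- ring: Bystander: steel ring lying flat, 54 mm across, 22 mm high; origin at the centre of its underside.
- block: Bystander: wooden block 60 x 90 x 40 mm high, left of the machine; origin at the centre of its underside.
- brush: Bystander: hand brush lying near the robot's left.
- wrench: Bystander: wrench lying beyond the machine.
Not all that is in view belongs to the job. What is shaped like the part that bears ferrule_mid but blue is not meant.

How it is judged (in metres and radians):
On the way:
1. the hood has sprung fully open (value of joint hood above 1.6 rad), for 0.2 s.
At the end, for the whole second after the job is handed in: The hood is fully open (over 1.6 rad) and the ferrule stands at rest upright (within 0.12 rad), flange down, on the floor of the well (its middle 24 to 36 mm above the floor), anywhere inside the well (value of joint hood above 1.6 rad and x of ferrule_mid in the frame of machine between -0.022 and 0.102 m and y of ferrule_mid in the frame of machine between -0.058 and 0.058 m and z of ferrule_mid in the frame of machine between 0.099 and 0.111 m and angle between ferrule_mid's own z axis and vertical below 0.12 rad and linear speed of ferrule below 0.02 m/s); the robot touches nothing.
It fails at once if the robot presses on any part of the polisher, its plunger included, with more than 18 N (contact force between any of the fingers, the arm and machine above 18 N).
It fails at once if the robot touches the hood (more than 1 N) (contact force between any of the fingers, the arm and hood above 1 N).
It fails at once if the ferrule is dropped or pressed onto the polisher with more than 40 N (contact force between ferrule and machine above 40 N).
It fails at once if another thing on the bench is shifted by more than 30 mm (distance of any of tin, ring, block, brush, wrench from where it was at the start of the episode above 0.03 m).
It also fails if it takes over 61 s, if anything falls off the work surface, if the arm or the gripper's body presses on something with over 40 N, if the wrist force passes 120 N, or if a joint passes its speed limit or range.

## Working session

There is one attempt and no reset: what is moved stays moved. The work goes in short steps, Python scripts to look and compute and a tool call to move; the robot and the scene stay as the last step left them, time stands still between calls to the robot, and variables do not carry over. Pictures are saved under pics/ and viewed, and the job is handed in when it is done.

Besides the shell and the picture viewer there is one more tool, called after ">>>" in YAML: its name, and indented under it one key for each argument. move_arm: Moves the arm, as the interface text tells. Its arguments: {"type":"object","properties":{"targets":{"type":"array","items":{"type":"number"}},"squeeze":{"type":"number"}},"required":["targets"]}

```bash
ls; mkdir -p pics
python3 - <<'E'
from rig import r
import cv2
s=r.sense()
for k,v in s.items(): print(k,v)
print(r.grip_point_offset)
for n in("scene","top"):
    f=r.grab_frame(n); cv2.imwrite(f"pics/{n}0.png",f["img"])
    print(n,f["K"].tolist(),f["world_to_cam"].tolist())
    for t in ["machine","latch_foot","latch_low","hood_edge","well_floor","ferrule_mid","tin","ring","block"]:
        print(t,[( [round(float(x),1) for x in m["position"]],round(float(m["conf"]),2)) for m in r.mark_of(f,t)][:4])
E
```

```text
pics
clock 0.0
qpos [-1.19440309e+00  3.53625540e-01  1.63413220e+00 -8.43664411e-06
  1.15517893e+00 -2.40017746e-03]
qvel [-0.00052477 -0.00020347  0.00029686 -0.00028301 -0.00044153 -0.00016628]
joint_efforts [-6.70223690e-04 -6.05234528e+01 -3.42072880e+01 -2.69420752e-05
  9.18581849e-03  5.87836809e-06]
eef_pos [ 230.95081837 -580.26197196  230.57661927]
tcp_rot [-3.14024863e+00  4.48794152e-06  3.78796833e-01]
contact_force [ 0.18865469 -0.31902159  0.4974882 ]
wrist_torque [ 0.07151206 -0.03909236 -0.02800313]
opening 0.9987507294076129
18.700000000000003
scene [[526.3535001685212, 0.0, 308.96406752805717], [0.0, 526.3535001685212, 237.4943583543477], [0.0, 0.0, 1.0]] [[0.6310505681207629, 0.7756616661253495, -0.011142718613934519, -359.4969051426279], [0.40651269298216175, -0.34288970919712686, -0.8468613096434979, -117.25085726027531], [-0.6606985779603686, 0.5298826540191298, -0.5316970585312563, 1583.0957030178051], [0.0, 0.0, 0.0, 1.0]]
machine [([589.1, 104.8, -3.3], 0.73)]
latch_foot [([608.7, -6.0, 99.2], 0.67)]
latch_low [([612.7, -6.8, 113.6], 0.68), ([799.5, -95.4,
[... 481 characters left out ...]
97207736914367, -0.021141788959847693, 52.47863769536927], [-0.9942510684143699, -0.008239193585329886, -0.10675639861829021, 528.9350874960392], [0.10655239813120813, 0.022147016477587295, -0.9940604086843162, 998.0731945776654], [0.0, 0.0, 0.0, 1.0]]
machine [([592.9, 99.1, 1.5], 0.66)]
latch_foot [([613.6, -9.6, 100.9], 0.95)]
latch_low [([609.5, 0.5, 115.1], 0.79), ([800.9, -99.4, 3.4], 0.23)]
hood_edge [([600.3, 53.6, 149.7], 0.93)]
well_floor []
ferrule_mid [([721.1, -299.8, 30.7], 0.94), ([666.3, -223.2, 26.1], 0.81), ([582.5, -218.8, 26.7], 0.76), ([637.3, -131.3, 26.3], 0.75)]
tin [([444.5, -236.9, -0.9], 0.57)]
ring [([549.0, -308.2, 0.8], 0.98)]
block [([454.0, 401.5, 3.4], 0.84)]
```

View pics/scene0.png

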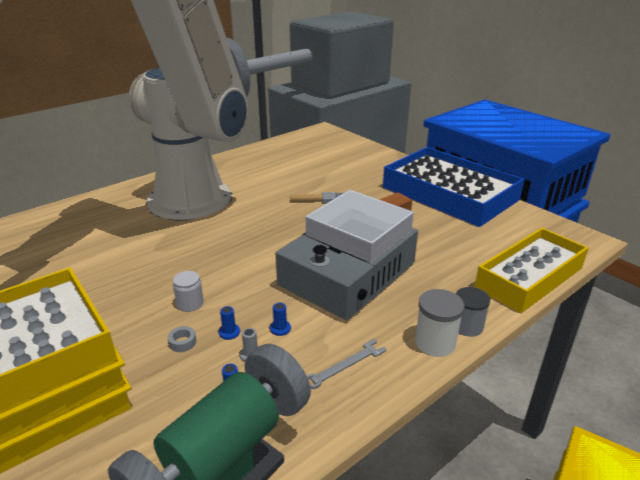

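View pics/top0.png

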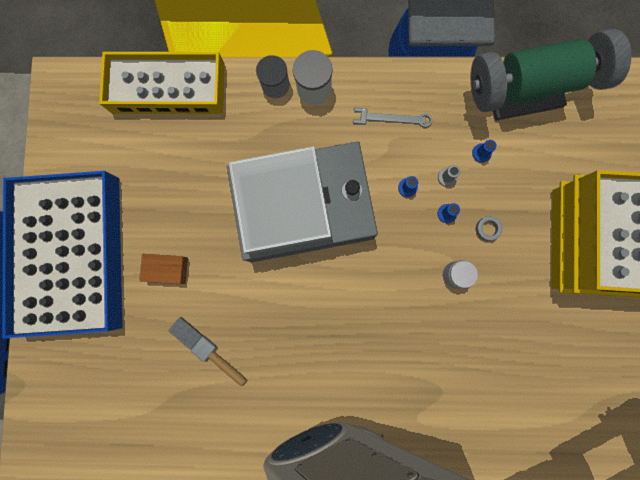

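```bash
cat > h.py <<'E'
from rig import r
import numpy as np, cv2
def proj(f,p):
    p=np.atleast_2d(p); q=(f["world_to_cam"][:3,:3]@p.T).T+f["world_to_cam"][:3,3]
    u=(f["K"]@q.T).T; return u[:,:2]/u[:,2:]
def tri(fs,px):
    P=[np.array(f["K"])@np.array(f["world_to_cam"])[:3] for f in fs]
    X=cv2.triangulatePoints(P[0],P[1],np.array(px[0],float).reshape(2,1),np.array(px[1],float).reshape(2,1))
    return (X[:3]/X[3]).ravel()
def atz(f,px,z):
    K=np.array(f["K"]);W=np.array(f["world_to_cam"]);d=W[:3,:3].T@np.linalg.inv(K)@[px[0],px[1],1]
    c=-W[:3,:3].T@W[:3,3]; return c+d*(z-c[2])/d[2]
E
python3 - <<'E'
from h import *
for n,(a,b,c,d) in dict(scene=((220,310),(290,385),(290,350),(220,270)),top=((425,495),(155,200),(320,390),(150,230))).items() if 0 else []: pass
s=r.grab_frame("scene");t=r.grab_frame("top")
def crop(f,x,y,w,h,k): return cv2.resize(f["img"][y:y+h,x:x+w],None,fx=k,fy=k,interpolation=cv2.INTER_CUBIC)
a=np.hstack([crop(s,290,230,66,50,6),crop(s,215,310,66,50,6)])
b=np.hstack([crop(t,320,165,66,50,6),crop(t,425,150,66,50,6)])
cv2.imwrite("pics/crop1.png",np.vstack([a,b]))
for f in(s,t):
  for m in r.outline_of(f,"ferrule_mid")[:5]:
    yy,xx=np.nonzero(m["region"]);print(f["shot"],m["conf"],xx.mean(),yy.mean(),xx.min(),xx.max(),yy.min(),yy.max(),f["img"][m["region"]].mean(0))
E
```

```text
3 0.83 279.1226993865031 320.07770961145195 270 289 303 335 [115.48466258  56.79345603  29.71165644]
3 0.81 227.5766129032258 323.7016129032258 218 239 306 339 [116.39717742  56.72177419  28.89112903]
3 0.76 227.84848484848484 370.1969696969697 221 236 363 379 [112.34848485  72.97474747  56.98989899]
3 0.65 247.7149643705463 342.69596199524943 239 257 328 360 [97.14014252 96.75534442 96.11638955]
4 0.91 447.98387096774195 212.0752688172043 437 460 203 222 [109.01075269  65.27150538  44.27956989]
4 0.8 483.231884057971 150.92753623188406 472 495 140 162 [101.50241546  61.16908213  41.39371981]
4 0.68 408.24715909090907 186.47727272727272 398 418 175 197 [108.68181818  65.26988636  44.00284091]
4 0.61 448.8297297297297 175.5054054054054 438 460 165 186 [96.64054054 98.62162162 96.64324324]
```

View pics/crop1.png

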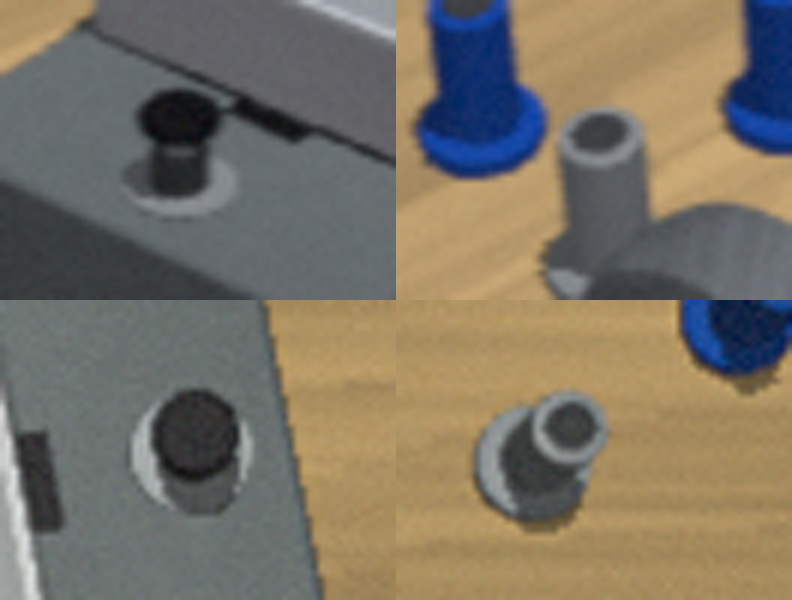

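Run:
```python
from h import *
s=r.grab_frame("scene");t=r.grab_frame("top")
for px in ([(319.4,248.3),(352.4,186.7)],[(248.8,332.5),(453.7,171.0)]):
    X=tri([s,t],px);print(X,proj(s,X),proj(t,X))
    for z in(60,125,130,135,140,145,150):print(z,atz(t,px[1],z),atz(s,px[0],z))
for i in range(2):
 for f in(s,t):
  for n in("machine","latch_foot","hood_edge","latch_low"):
    m=r.mark_of(f,n)[0];print(n,m["position"].round(1) if hasattr(m["position"],'round') else m["position"])
# deck corners from top img
for px in [(359,143),(377,237)]:print(atz(t,px,100))
```

```text
[614.03824763  -5.17979681 131.69797938] [[319.68858258 248.26777314]] [[352.70498909 186.93181706]]
60 [629.76944977  -7.64526648  60.        ] [530.22693077  64.52935321  60.        ]
125 [615.92672047  -4.86308159 125.        ] [605.94044789   0.84059791 125.        ]
130 [614.86189514  -4.64906737 130.        ] [611.76456459  -4.05853711 130.        ]
135 [613.79706981  -4.43505315 135.        ] [617.58868129  -8.95767214 135.        ]
140 [612.73224448  -4.22103893 140.        ] [623.41279799 -13.85680716 140.        ]
145 [611.66741915  -4.0070247  145.        ] [629.2369147  -18.75594218 145.        ]
150 [610.60259381  -3.79301048 150.        ] [635.0610314  -23.65507721 150.        ]
[ 665.12509612 -223.09695452   59.31507642] [[248.86766335 332.5005192 ]] [[453.76156737 171.04137255]]
60 [ 665.04403961 -222.79015039   60.        ] [ 665.70293669 -223.57471399   60.        ]
125 [ 648.88465076 -205.87831995  125.        ] [ 728.43650323 -259.6602304   125.        ]
130 [ 647.64162084 -204.57740992  130.        ] [ 733.26216219 -262.43603935  130.        ]
135 [ 646.39859093 
[... 218 characters left out ...]
.73913908 -270.76346622  145.        ]
150 [ 642.66950119 -199.37376978  150.        ] [ 752.56479805 -273.53927517  150.        ]
machine [590.6, 102.0, -2.0]
latch_foot [609.8, -7.0, 100.4]
hood_edge [603.6, 51.3, 151.2]
latch_low [610.5, -7.5, 111.4]
machine [594.2, 96.2, 1.4]
latch_foot [614.2, -9.6, 103.5]
hood_edge [601.3, 52.5, 147.4]
latch_low [612.3, -1.6, 117.6]
machine [590.6, 102.0, -2.0]
latch_foot [609.8, -7.0, 100.4]
hood_edge [603.6, 51.3, 151.2]
latch_low [610.5, -7.5, 111.4]
machine [594.2, 96.2, 1.4]
latch_foot [614.2, -9.6, 103.5]
hood_edge [601.3, 52.5, 147.4]
latch_low [612.3, -1.6, 117.6]
[713.04997531 -19.20665521 100.        ]
[518.31910849 -55.89090966 100.        ]
```

Run:
```python
from h import *
t=r.grab_frame("top")
c=t["img"][130:275,220:385];cv2.imwrite("pics/m.png",cv2.resize(c,None,fx=4.8,fy=4.1))
```

```text
(no output)
```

View pics/m.png

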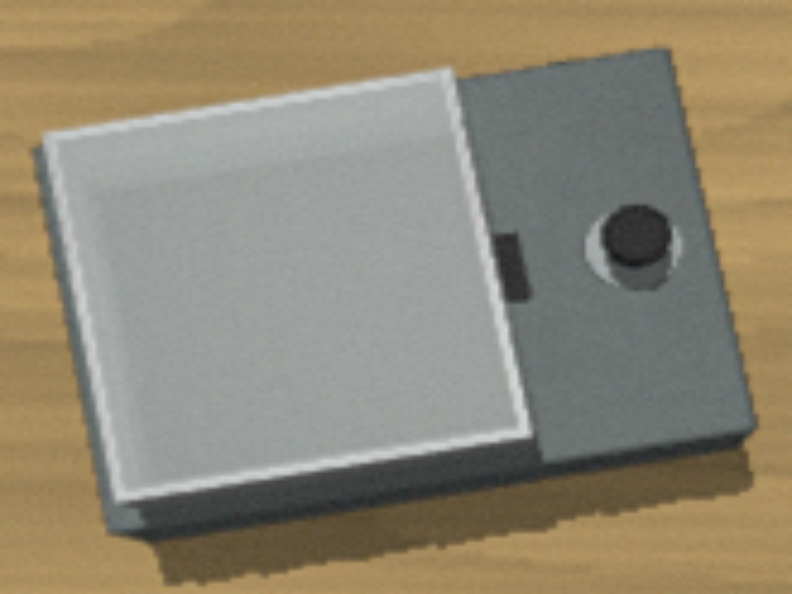

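The lookalikes are three blue parts at top view (408,186), (449,212) and (484,150), plus one grey steel part at (449,176) top / (248,343) scene. The grey one fits the description, and the crop confirms it. The plunger top is at roughly (613,-5,131). I'll close the gripper and move over it.

>>> move_arm:
  targets: [-1,56.6,-39.1,2,-79,-1,56.6,-39.1,2,-79,-1,56.6,-39.1,2,-79,-1,56.6,-39.1,2,-79,-1,56.6,-39.1,2,-79,-1,56.6,-39.1,2,-79,-1,56.6,-39.1,2,-79,-1,56.6,-39.1,2,-79,-1,56.6,-39.1,2,-79,-1,56.6,-39.1,2,-79]
  squeeze: 40

```text
clock: 3.15
eef_pos: [509.1, -162.9, 217.0]
tcp_rot: [3.141, 0.0, 1.763]
contact_force: [0.6, -1.3, 0.0]
opening: 0.001
```

```bash
cat >> h.py <<'E'
def to(p,yaw=None,from_pos=None):
    s=r.sense();c=np.array(s["eef_pos"] if from_pos is None else from_pos);y0=s["tcp_rot"][2];d=np.array(p)-c
    print("clock",round(s["clock"],2),"tcp",c.round(1),"rot",np.round(s["tcp_rot"],3),"F",np.round(s["contact_force"],2),"open",round(s["opening"],3))
    print("t cm",np.round([(d[0]*np.cos(y0)+d[1]*np.sin(y0))/10,(d[0]*np.sin(y0)-d[1]*np.cos(y0))/10,-d[2]/10],2),"turn",None if yaw is None else np.degrees(y0-yaw).round(1))
E
python3 -c "
from h import *
to([613,-7,165],1.757);print(r.sense()['qpos'])"
```

```text
clock 3.15 tcp [ 509.1 -162.9  217. ] rot [3.141 0.    1.763] F [ 0.56 -1.3   0.01] open 0.001
t cm [13.31 13.18  5.2 ] turn 0.3
[-3.12371473e-01  2.27484814e-01  1.84196361e+00 -8.49987765e-05
  1.07141000e+00 -5.04534896e-01]
```

>>> move_arm:
  targets: [-1,13.3,13.2,3.5,0,-1,13.3,13.2,3.5,0,-1,13.3,13.2,3.5,0,-1,13.3,13.2,3.5,0,-1,13.3,13.2,5,0,-1,13.3,13.2,5,0,-1,13.3,13.2,5,0,-1,13.3,13.2,5,0]

```text
clock: 3.95
eef_pos: [612.8, -10.6, 167.4]
tcp_rot: [3.141, 0.0, 1.756]
contact_force: [-0.1, 0.4, 0.2]
opening: 0.002
```

Run:
```python
from h import *
to([613,-7,145],1.757)
s=r.grab_frame("scene");t=r.grab_frame("top")
c=lambda f,x,y:cv2.resize(f["img"][y:y+90,x:x+120],None,fx=4,fy=4)
cv2.imwrite("pics/p1.png",cv2.resize(np.hstack([c(s,270,190),c(t,290,130)]),(800,300)))
```

```text
clock 3.95 tcp [612.8 -10.6 167.4] rot [3.141 0.    1.756] F [-0.07  0.4   0.24] open 0.002
t cm [0.36 0.08 2.24] turn -0.0
```

View pics/p1.png

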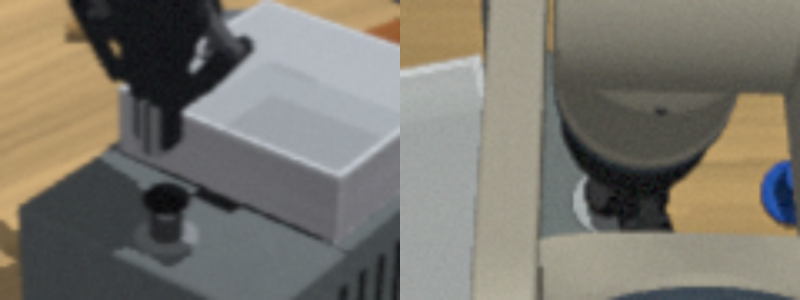

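The scene view shows the shut fingertips just above the plunger. I'll check the arm's clearance to the hood's swing before pressing.

Run:
```python
from h import *
s=r.grab_frame("scene");t=r.grab_frame("top")
cv2.imwrite("pics/p2.png",cv2.resize(np.hstack([s["img"],t["img"]]),(800,300),interpolation=cv2.INTER_AREA))
cv2.imwrite("pics/p3.png",cv2.resize(s["img"][0:300,150:450],(600,600)))
```

```text
(no output)
```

View pics/p2.png

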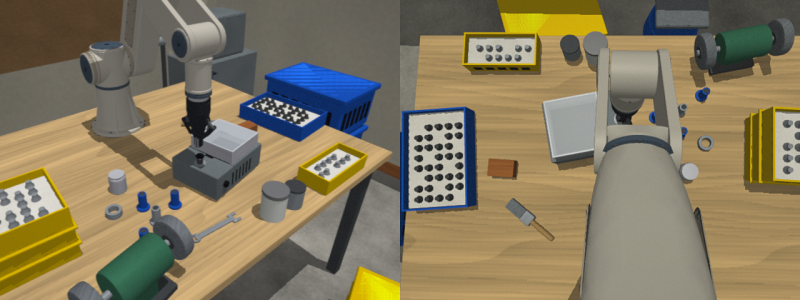

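View pics/p3.png

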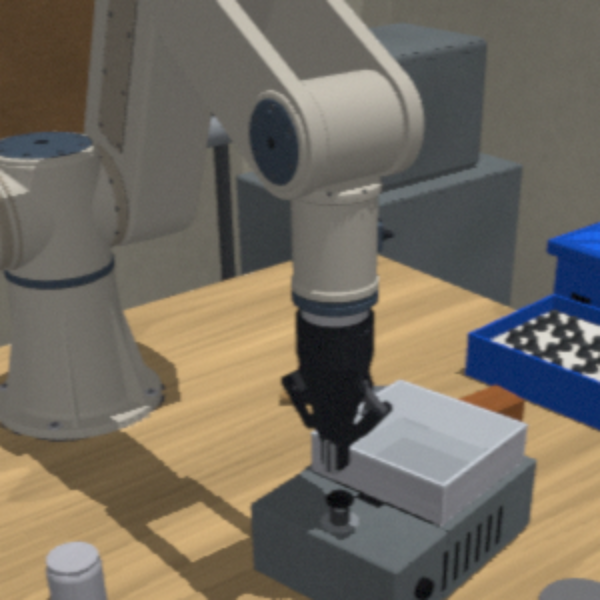

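The wrist and forearm sit well above and clear of the hood's swing. Descending by feel.

>>> move_arm:
  targets: [-1,0.3,0,1.0,0,-1,0.3,0,1.6,0,-1,0.3,0,1.6,0,-1,0.3,0,1.6,0]

```text
clock: 4.55
eef_pos: [612.3, -6.5, 150.3]
tcp_rot: [-3.141, -0.0, 1.758]
contact_force: [-0.9, -0.7, -0.4]
opening: -0.0
```

>>> move_arm:
  targets: [-1,0,0,0.15,0,-1,0,0,0.3,0,-1,0,0,0.4,0,-1,0,0,0.4,0]

```text
clock: 4.95
eef_pos: [612.5, -6.6, 146.7]
tcp_rot: [-3.141, -0.0, 1.758]
contact_force: [-0.7, -0.8, -0.7]
opening: -0.001
```

>>> move_arm:
  targets: [-1,0,0,0.1,0,-1,0,0,0.2,0,-1,0,0,0.3,0,-1,0,0,0.3,0]

```text
clock: 5.35
eef_pos: [612.5, -6.6, 143.6]
tcp_rot: [-3.141, -0.0, 1.758]
contact_force: [-0.2, -0.3, -0.4]
opening: 0.0
```

>>> move_arm:
  targets: [-1,0,0,0.1,0,-1,0,0,0.2,0,-1,0,0,0.3,0,-1,0,0,0.3,0]

```text
clock: 5.75
eef_pos: [612.5, -6.5, 140.6]
tcp_rot: [-3.141, -0.0, 1.758]
contact_force: [-0.4, 0.3, -0.0]
opening: 0.001
```

>>> move_arm:
  targets: [-1,0,0,0.1,0,-1,0,0,0.2,0,-1,0,0,0.3,0,-1,0,0,0.3,0]

```text
clock: 6.15
eef_pos: [612.5, -6.5, 137.6]
tcp_rot: [-3.141, -0.0, 1.758]
contact_force: [-0.0, -0.1, -1.0]
opening: -0.0
```

>>> move_arm:
  targets: [-1,0,0,0.1,0,-1,0,0,0.2,0,-1,0,0,0.2,0]

```text
clock: 6.45
eef_pos: [612.5, -6.5, 135.6]
tcp_rot: [-3.141, -0.0, 1.758]
contact_force: [-0.2, -0.8, 0.4]
opening: -0.002
```

>>> move_arm:
  targets: [-1,0,0,0.1,0,-1,0,0,0.2,0,-1,0,0,0.2,0]

```text
clock: 6.75
eef_pos: [612.5, -6.5, 133.6]
tcp_rot: [-3.141, -0.0, 1.758]
contact_force: [-0.7, 0.0, -0.9]
opening: 0.0
```

>>> move_arm:
  targets: [-1,0,0,0.1,0,-1,0,0,0.2,0,-1,0,0,0.2,0]

```text
clock: 7.05
eef_pos: [612.7, -6.6, 132.0]
tcp_rot: [3.141, 0.0, 1.758]
contact_force: [-0.4, -0.2, 3.5]
opening: 0.0
```

>>> move_arm:
  targets: [-1,0,0,0.1,0,-1,0,0,0.1,0]

```text
clock: 7.25
eef_pos: [612.7, -6.6, 130.9]
tcp_rot: [3.141, 0.0, 1.758]
contact_force: [-0.3, -0.2, 5.0]
opening: 0.003
```

>>> move_arm:
  targets: [-1,0,0,0.1,0,-1,0,0,0.1,0]

```text
clock: 7.45
eef_pos: [612.7, -6.6, 129.9]
tcp_rot: [3.141, 0.0, 1.758]
contact_force: [-1.0, -0.0, 4.8]
opening: 0.002
```

>>> move_arm:
  targets: [-1,0,0,0.1,0,-1,0,0,0.1,0]

```text
clock: 7.65
eef_pos: [612.7, -6.6, 128.9]
tcp_rot: [3.141, 0.0, 1.758]
contact_force: [-0.8, -1.5, 4.9]
opening: 0.006
```

Run:
```python
from h import *
s=r.grab_frame("scene");cv2.imwrite("pics/p4.png",cv2.resize(s["img"][100:340,250:490],(600,600)));to([0,0,0])
```

```text
clock 7.7 tcp [612.7  -6.6 129. ] rot [3.141 0.    1.758] F [-1.85 -0.21  5.03] open -0.005
t cm [ 12.03 -60.08  12.9 ] turn None
```

View pics/p4.png

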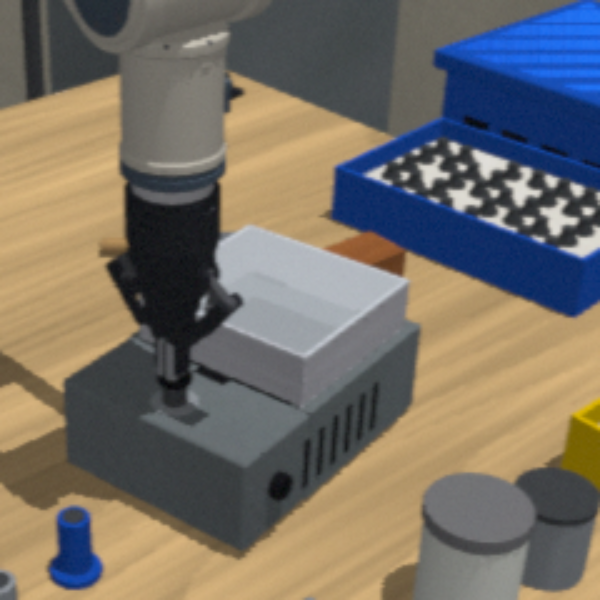

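Fingers are on the plunger (about (173,385) in the crop) and the hood is still shut. Continuing in 1 mm steps.

>>> move_arm:
  targets: [-1,0,0,0.1,0,-1,0,0,0.1,0]

```text
clock: 7.9
eef_pos: [612.7, -6.6, 128.0]
tcp_rot: [3.141, 0.0, 1.758]
contact_force: [-2.3, -0.2, 6.1]
opening: 0.001
```

Run:
```python
from h import *
for i in range(2): r.grab_frame("top");to([0,0,0])
s=r.grab_frame("scene")
cv2.imwrite("pics/p5.png",cv2.resize(s["img"][100:340,250:490],(400,400)))
```

```text
clock 7.95 tcp [612.7  -6.6 128.1] rot [3.141 0.    1.758] F [-2.54 -0.67  6.12] open 0.001
t cm [ 12.03 -60.08  12.81] turn None
clock 8.0 tcp [612.7  -6.6 128. ] rot [3.141 0.    1.758] F [-1.68  0.27  5.53] open 0.003
t cm [ 12.02 -60.08  12.8 ] turn None
```

View pics/p5.png

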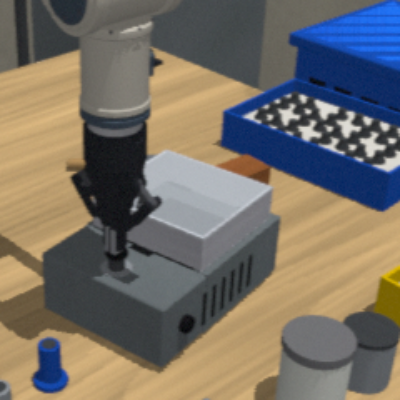

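>>> move_arm:
  targets: [-1,0,0,0.05,0,-1,0,0,0.05,0,-1,0,0,0.05,0]

```text
clock: 8.35
eef_pos: [612.7, -6.6, 127.6]
tcp_rot: [3.141, 0.0, 1.758]
contact_force: [-2.1, -0.9, 5.8]
opening: 0.001
```

Run:
```python
from h import *
s=r.grab_frame("scene");to([0,0,0])
cv2.imwrite("pics/p6.png",cv2.resize(s["img"][100:340,250:490],(400,400)))
```

```text
clock 8.4 tcp [612.7  -6.5 127.6] rot [3.141 0.    1.758] F [-1.18  0.22  6.17] open -0.001
t cm [ 12.02 -60.08  12.76] turn None
```

View pics/p6.png

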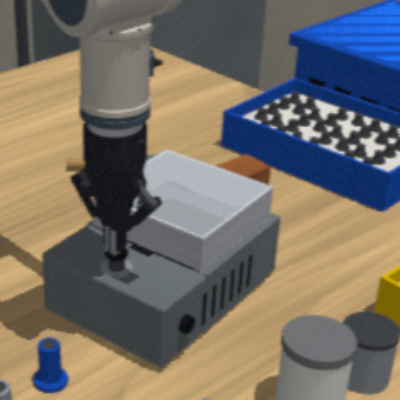

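>>> move_arm:
  targets: [-1,0,0,0.05,0,-1,0,0,0.05,0,-1,0,0,0.05,0]

```text
clock: 8.7
eef_pos: [612.7, -6.5, 127.0]
tcp_rot: [3.141, 0.0, 1.758]
contact_force: [-0.7, -0.1, 6.0]
opening: -0.002
```

Run:
```python
from h import *
s=r.grab_frame("scene");to([0,0,0])
cv2.imwrite("pics/p7.png",cv2.resize(s["img"][100:340,250:490],(400,400)))
```

```text
clock 8.75 tcp [612.7  -6.5 127. ] rot [3.141 0.    1.758] F [-0.79 -0.4   5.97] open -0.001
t cm [ 12.02 -60.08  12.7 ] turn None
```

View pics/p7.png

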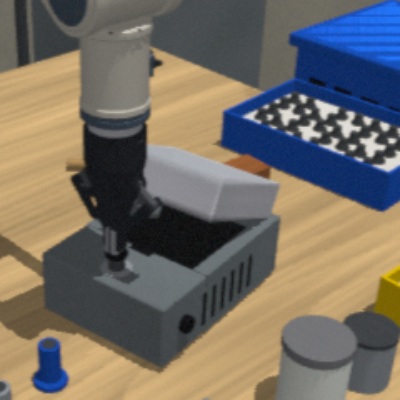

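The hood has released and is lifting. I'll hold still while it swings.

>>> move_arm:
  targets: [-1,0,0,0,0,-1,0,0,0,0,-1,0,0,0,0,-1,0,0,0,0,-1,0,0,0,0,-1,0,0,0,0,-1,0,0,0,0,-1,0,0,0,0,-1,0,0,0,0,-1,0,0,0,0]

```text
clock: 9.75
eef_pos: [612.7, -6.5, 127.0]
tcp_rot: [3.141, 0.0, 1.758]
contact_force: [-2.5, 0.1, 5.9]
opening: 0.001
```

Run:
```python
from h import *
to([612,-20,250],2.57)
s=r.grab_frame("scene")
cv2.imwrite("pics/p8.png",cv2.resize(s["img"][40:340,200:500],(500,500)))
print(r.mark_of(s,"hood_edge")[:1],r.mark_of(s,"well_floor")[:1])
```

```text
clock 9.75 tcp [612.7  -6.5 127. ] rot [3.141 0.    1.758] F [-2.47  0.08  5.9 ] open 0.001
t cm [ -1.31  -0.32 -12.3 ] turn -46.5
[{'position': [554.7, 296.4, 259.8], 'conf': 0.8}] [{'position': [583.2, 141.7, 73.3], 'conf': 0.93}]
```

View pics/p8.png

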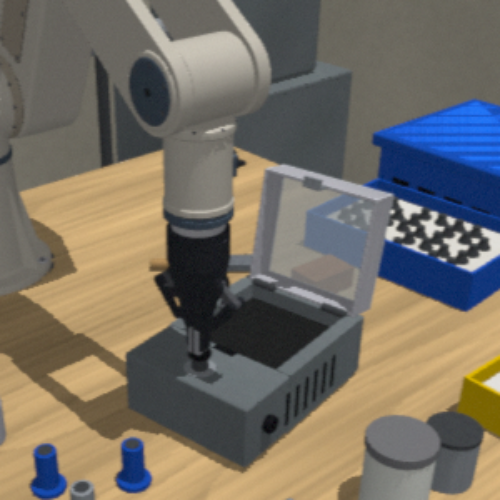

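The hood stands fully open, with its top edge at crop (330,180), and nothing touched it. Lifting off and going over the grey ferrule.

```bash
python3 -c "
from h import *
to([665,-223,160],2.57)"
```

```text
clock 9.9 tcp [612.7  -6.5 127. ] rot [3.141 0.    1.758] F [-1.22 -0.69  5.54] open -0.0
t cm [-22.24   1.12  -3.3 ] turn -46.5
```

>>> move_arm:
  targets: [-1,0,0,-2,0,-1,0,0,-6,0,-1,-5,0.3,-7,-8,0.4,-10,0.6,-7,-17,0.4,-15,0.9,-7,-25,0.4,-19,1.1,-7,-34,0.4,-22.2,1.1,-6,-42,0.4,-22.2,1.1,-5,-46.5,0.4,-22.2,1.1,-3.3,-46.5,0.4,-22.2,1.1,-3.3,-46.5]

```text
clock: 10.9
eef_pos: [662.7, -221.7, 156.3]
tcp_rot: [-3.141, -0.005, 2.567]
contact_force: [-1.2, -0.0, -0.3]
opening: 0.699
```

Run:
```python
from h import *
to([665,-223,23],2.57);print(r.sense()["qpos"])
s=r.grab_frame("scene");t=r.grab_frame("top")
cv2.imwrite("pics/f1.png",np.hstack([cv2.resize(s["img"][200:380,160:340],(400,400)),cv2.resize(t["img"][90:270,360:540],(400,400))]))
```

```text
clock 10.9 tcp [ 662.7 -221.7  156.3] rot [-3.141 -0.005  2.567] F [-1.22 -0.02 -0.3 ] open 0.699
t cm [-0.26  0.02 13.33] turn -0.2
[-3.25097552e-01  5.37853418e-01  1.51968845e+00  2.10079721e-04
  1.08919994e+00 -1.32107548e+00]
```

View pics/f1.png

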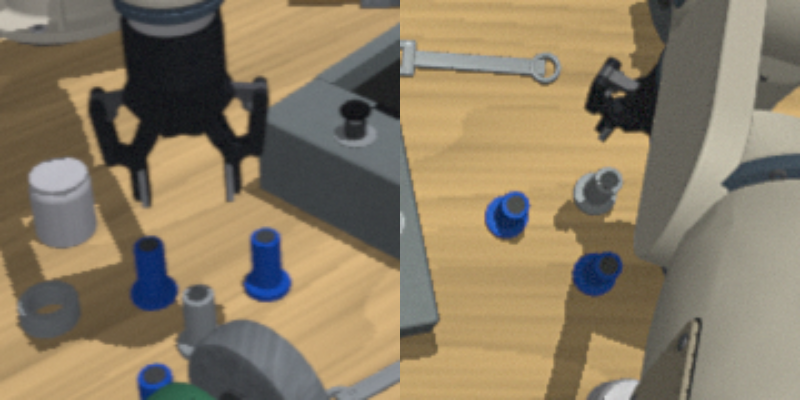

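Jaws straddle the grey ferrule's position with the blue parts clear of the fingers. Descending.

>>> move_arm:
  targets: [0.4,-0.2,0,4,0,0.4,-0.2,0,7,0,0.4,-0.2,0,7.5,0,0.4,-0.2,0,7.5,0,0.4,-0.2,0,7.5,0]

```text
clock: 11.5
eef_pos: [667.6, -223.8, 86.7]
tcp_rot: [3.141, 0.002, 2.569]
contact_force: [0.2, -0.8, 0.7]
opening: 0.701
```

Run:
```python
from h import *
to([665,-223,23],2.57)
s=r.grab_frame("scene");t=r.grab_frame("top")
cv2.imwrite("pics/f2.png",np.hstack([cv2.resize(s["img"][250:370,190:310],(400,400)),cv2.resize(t["img"][110:230,390:510],(400,400))]))
```

```text
clock 11.5 tcp [ 667.6 -223.8   86.7] rot [3.141e+00 2.000e-03 2.569e+00] F [ 0.16 -0.81  0.71] open 0.701
t cm [ 0.26 -0.07  6.37] turn -0.0
```

View pics/f2.png

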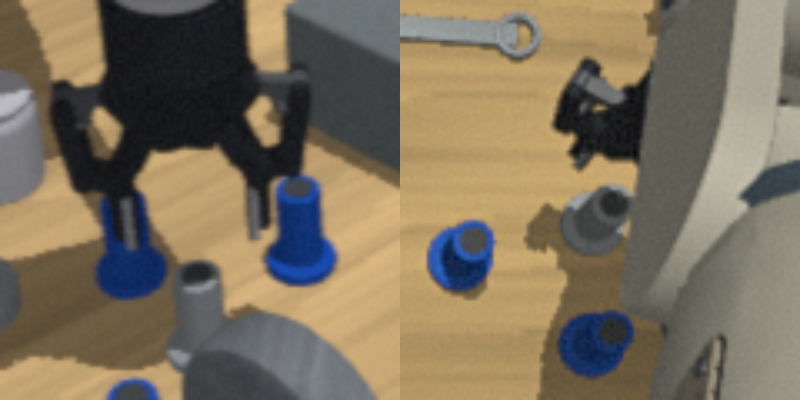

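>>> move_arm:
  targets: [0.4,0.2,0,2,0,0.4,0.2,0,4,0,0.4,0.2,-0.05,5.5,0,0.4,0.2,-0.05,6.3,0,0.4,0.2,-0.05,6.3,0,0.4,0.2,-0.05,6.3,0]

```text
clock: 12.2
eef_pos: [664.8, -223.2, 22.4]
tcp_rot: [3.141, 0.001, 2.569]
contact_force: [-0.2, -0.3, 0.7]
opening: 0.701
```

Run:
```python
from h import *
to([665,-223,23],2.57)
s=r.grab_frame("scene")
cv2.imwrite("pics/f3.png",cv2.resize(s["img"][270:370,200:300],(500,500)))
```

```text
clock 12.2 tcp [ 664.8 -223.2   22.4] rot [3.141e+00 1.000e-03 2.569e+00] F [-0.23 -0.29  0.74] open 0.701
t cm [-0.    0.03 -0.06] turn -0.1
```

View pics/f3.png

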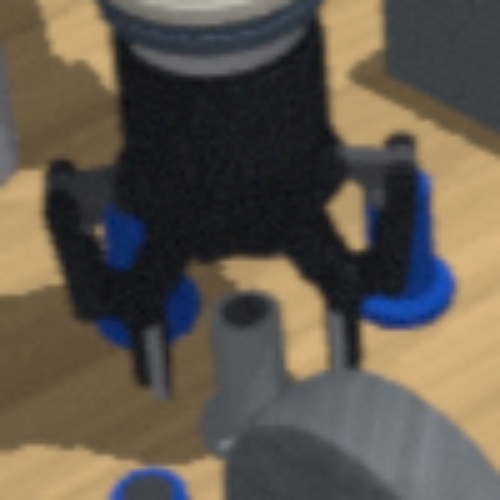

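The ferrule is centred between the pads (crop (248,340), pads at 155 and 343). Closing.

>>> move_arm:
  targets: [-1,0,0,0,0,-1,0,0,0,0,-1,0,0,0,0,-1,0,0,0,0,-1,0,0,0,0,-1,0,0,0,0,-1,0,0,0,0,-1,0,0,0,0]
  squeeze: 45

```text
clock: 13.05
eef_pos: [664.8, -223.2, 22.5]
tcp_rot: [3.141, 0.001, 2.569]
contact_force: [-1.0, 0.9, 6.3]
opening: 0.319
```

>>> move_arm:
  targets: [-1,0,0,-1,0,-1,0,0,-3,0,-1,0,0,-6,0,-1,0,0,-10,0,-1,0,0,-14,0,-1,0,0,-18,0,-1,0,0,-18,0,-1,0,0,-18,0]

```text
clock: 13.85
eef_pos: [664.5, -223.2, 202.9]
tcp_rot: [3.141, 0.002, 2.569]
contact_force: [-0.3, 0.6, -3.5]
opening: 0.314
```

Run:
```python
from h import *
to([585,120,200],1.757)
s=r.grab_frame("scene");t=r.grab_frame("top")
cv2.imwrite("pics/f4.png",np.hstack([cv2.resize(s["img"][140:380,160:400],(500,500)),]))
for n in("well_floor","machine","hood_edge"):
  print(n,[m["position"] for m in r.mark_of(s,n)[:1]+r.mark_of(t,n)[:1]])
```

```text
clock 13.85 tcp [ 664.5 -223.2  202.9] rot [3.141e+00 2.000e-03 2.569e+00] F [-0.3   0.59 -3.46] open 0.314
t cm [25.27 24.54  0.29] turn 46.5
well_floor [[582.2, 141.8, 74.1], [580.2, 134.3, 74.6]]
machine [[591.3, 97.5, -2.6], [594.5, 96.1, 0.8]]
hood_edge [[556.2, 299.4, 261.1], [551.3, 298.1, 257.2]]
```

View pics/f4.png

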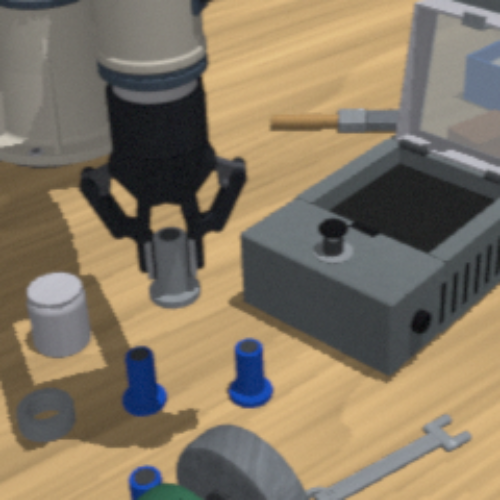

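The ferrule is held upright and clear of the bench. The hood and well are visible and the other things haven't moved. Carrying it over the well.

>>> move_arm:
  targets: [-1,2,2,0,5,-1,5,5,0,12,-1,8,8,0,18,-1,11,11,0,24,-1,14,14,0,30,-1,17,17,0,36,-1,20,20,0,42,-1,22.5,22.3,0,46.5,-1,24.3,24,0,46.5,-1,25,24.5,0,46.5]

```text
clock: 15.25
eef_pos: [586.3, 120.6, 201.6]
tcp_rot: [-3.141, -0.0, 1.76]
contact_force: [0.4, -0.0, -1.3]
opening: 0.319
```

>>> move_arm:
  targets: [-1,0,0,0,0,-1,0,0,0,0]

```text
clock: 15.45
eef_pos: [587.1, 117.5, 201.7]
tcp_rot: [-3.142, 0.0, 1.758]
contact_force: [0.4, 0.7, -1.6]
opening: 0.313
```

Run:
```python
from h import *
to([587,118,110],1.757)
s=r.grab_frame("scene")
cv2.imwrite("pics/w1.png",np.hstack([cv2.resize(s["img"][100:320,250:470],(500,500)),]))
```

```text
clock 15.45 tcp [587.1 117.5 201.7] rot [-3.142  0.     1.758] F [ 0.4   0.72 -1.57] open 0.313
t cm [ 0.05 -0.    9.17] turn 0.0
```

View pics/w1.png

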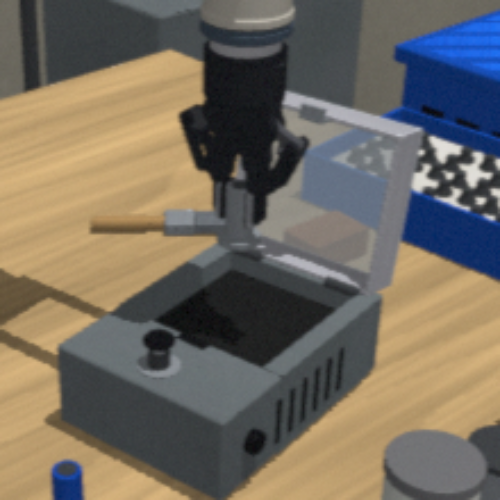

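Ferrule is above the well (shadow in the well at crop (215,310)), with clear space to the hood. Lowering to about 10 mm above the floor, then by feel.

>>> move_arm:
  targets: [-1,0,0,2,0,-1,0,0,4,0,-1,0,0,6,0,-1,0,0,7.5,0,-1,0,0,8.7,0,-1,0,0,9.2,0,-1,0,0,9.2,0,-1,0,0,9.2,0]

```text
clock: 16.3
eef_pos: [587.4, 118.3, 110.3]
tcp_rot: [3.141, -0.0, 1.758]
contact_force: [-1.0, -0.7, -1.9]
opening: 0.315
```

>>> move_arm:
  targets: [-1,0,0,0.2,0,-1,0,0,0.4,0,-1,0,0,0.6,0,-1,0,0,0.8,0,-1,0,0,0.8,0,-1,0,0,0.8,0]

```text
clock: 16.9
eef_pos: [586.9, 118.3, 101.7]
tcp_rot: [-3.141, -0.0, 1.758]
contact_force: [0.1, -0.0, -1.9]
opening: 0.317
```

>>> move_arm:
  targets: [-1,0,0,0.1,0,-1,0,0,0.1,0]

```text
clock: 17.1
eef_pos: [586.9, 118.3, 100.7]
tcp_rot: [-3.142, -0.0, 1.758]
contact_force: [0.2, 0.4, -2.5]
opening: 0.32
```

>>> move_arm:
  targets: [-1,0,0,0.1,0,-1,0,0,0.1,0]

```text
clock: 17.3
eef_pos: [586.8, 118.3, 99.6]
tcp_rot: [-3.141, -0.0, 1.758]
contact_force: [0.4, 0.2, -2.2]
opening: 0.319
```

>>> move_arm:
  targets: [-1,0,0,0.1,0,-1,0,0,0.1,0]

```text
clock: 17.5
eef_pos: [586.9, 118.3, 98.6]
tcp_rot: [-3.141, -0.0, 1.758]
contact_force: [-0.5, -0.2, -2.1]
opening: 0.313
```

>>> move_arm:
  targets: [-1,0,0,0.05,0,-1,0,0,0.05,0]

```text
clock: 17.7
eef_pos: [586.9, 118.3, 98.2]
tcp_rot: [-3.142, -0.0, 1.758]
contact_force: [0.1, 0.7, -2.0]
opening: 0.316
```

>>> move_arm:
  targets: [-1,0,0,0.05,0,-1,0,0,0.05,0]

```text
clock: 17.9
eef_pos: [586.8, 118.3, 97.7]
tcp_rot: [-3.141, -0.0, 1.758]
contact_force: [-0.2, 0.1, -2.6]
opening: 0.317
```

>>> move_arm:
  targets: [-1,0,0,0.05,0,-1,0,0,0.05,0]

```text
clock: 18.1
eef_pos: [587.0, 118.3, 97.5]
tcp_rot: [3.141, -0.0, 1.758]
contact_force: [-1.6, -0.4, 2.1]
opening: 0.311
```

>>> move_arm:
  targets: [-1,0,0,0.05,0,-1,0,0,0.05,0]

```text
clock: 18.3
eef_pos: [587.0, 118.3, 97.5]
tcp_rot: [3.141, -0.0, 1.758]
contact_force: [-3.5, -0.7, 8.0]
opening: 0.313
```

Seated on the floor (force rose from -2 to +8 N at z 97.5, as predicted). I'll ease the press and open.

>>> move_arm:
  targets: [-1,0,0,-0.05,0,-1,0,0,-0.05,0,0.4,0,0,-0.05,0,0.4,0,0,-0.05,0,0.4,0,0,-0.05,0,0.4,0,0,-0.05,0,0.4,0,0,-0.05,0,0.4,0,0,-0.05,0]

```text
clock: 19.1
eef_pos: [587.0, 118.3, 97.2]
tcp_rot: [3.142, 0.0, 1.758]
contact_force: [-0.6, -0.4, -0.4]
opening: 0.702
```

Run:
```python
from h import *
to([587,118,200],1.757)
s=r.grab_frame("scene")
cv2.imwrite("pics/w2.png",np.hstack([cv2.resize(s["img"][130:290,280:440],(500,500)),]))
```

```text
clock 19.1 tcp [587.  118.3  97.2] rot [3.142 0.    1.758] F [-0.57 -0.37 -0.41] open 0.702
t cm [ -0.03  -0.   -10.28] turn 0.0
```

View pics/w2.png

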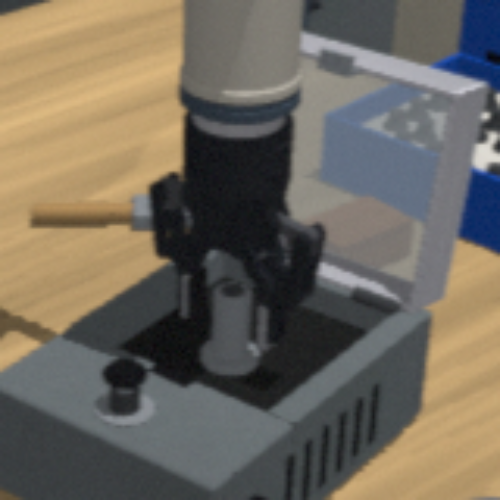

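The ferrule stands free between the opened pads. Retracting straight up, then away from the hood.

>>> move_arm:
  targets: [0.4,0,0,-1,0,0.4,0,0,-3,0,0.4,0,0,-6,0,0.4,0,0,-10,0,0.4,0,0,-12,0,0.4,-4,0,-12,0,0.4,-9,0,-12,0,0.4,-14,0,-12,0,0.4,-19,0,-12,0,0.4,-24,0,-12,0]

```text
clock: 20.15
eef_pos: [631.7, -119.5, 218.4]
tcp_rot: [3.141, 0.0, 1.758]
contact_force: [1.2, 0.3, -0.1]
opening: 0.701
```

>>> move_arm:
  targets: [0.4,-5,0,0,0,0.4,-8,0,0,0,0.4,-10,0,0,0,0.4,-10,0,0,0,0.4,-10,0,0,0]

```text
clock: 20.65
eef_pos: [649.9, -215.1, 217.3]
tcp_rot: [-3.141, -0.001, 1.757]
contact_force: [0.4, 0.5, -0.4]
opening: 0.699
```

Run:
```python
from h import *
to([587,118,200])
s=r.grab_frame("scene");t=r.grab_frame("top")
cv2.imwrite("pics/e1.png",np.hstack([cv2.resize(s["img"],(400,300)),cv2.resize(t["img"],(400,300))]))
cv2.imwrite("pics/e2.png",np.hstack([cv2.resize(s["img"][140:300,270:430],(400,400)),cv2.resize(t["img"][110:270,220:380],(400,400))]))
for f in(s,t):
  for n in("ferrule_mid","machine","tin","ring","block"):
    print(n,[(np.round(m["position"],1).tolist(),round(m["conf"],2)) for m in r.mark_of(f,n)[:5]])
O=np.array([591,99]);a=0.186;ex=np.array([-np.sin(a),np.cos(a)]);ey=np.array([-np.cos(a),-np.sin(a)])
for p in([587,118],):print((p-O)@ex,(p-O)@ey)
```

```text
clock 20.65 tcp [ 649.9 -215.1  217.3] rot [-3.141e+00 -1.000e-03  1.757e+00] F [ 0.41  0.52 -0.41] open 0.699
t cm [33.9  -0.    1.73] turn None
ferrule_mid [([639.1, -136.6, 34.2], 0.87), ([579.0, -220.4, 30.4], 0.86), ([590.2, 119.4, 108.6], 0.68), ([721.2, -297.1, 32.5], 0.58)]
machine [([590.5, 102.0, 0.4], 0.89)]
tin [([448.5, -237.6, 0.6], 0.68)]
ring [([545.5, -308.1, -5.6], 0.82)]
block []
ferrule_mid [([639.7, -133.7, 22.9], 0.84), ([584.0, 119.0, 104.7], 0.77), ([581.4, -221.6, 30.1], 0.73), ([720.9, -298.1, 33.8], 0.59)]
machine [([593.2, 97.2, -0.0], 0.76), ([797.7, -99.4, 5.7], 0.71)]
tin [([445.3, -233.3, 2.2], 0.89)]
ring [([549.3, -307.5, 2.8], 0.43)]
block [([448.8, 403.9, 0.4], 0.84), ([614.2, -9.4, 104.4], 0.4)]
19.412001951092616 0.4173490754469039
```

View pics/e1.png

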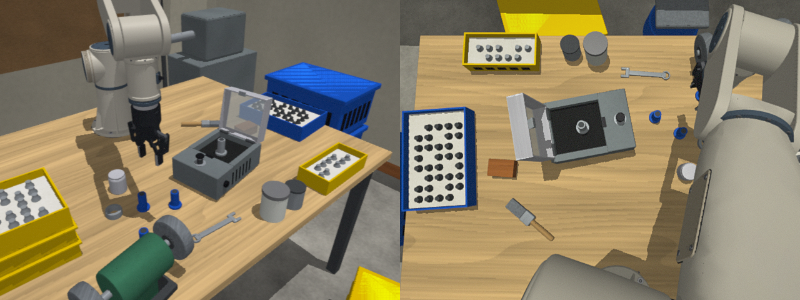

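View pics/e2.png

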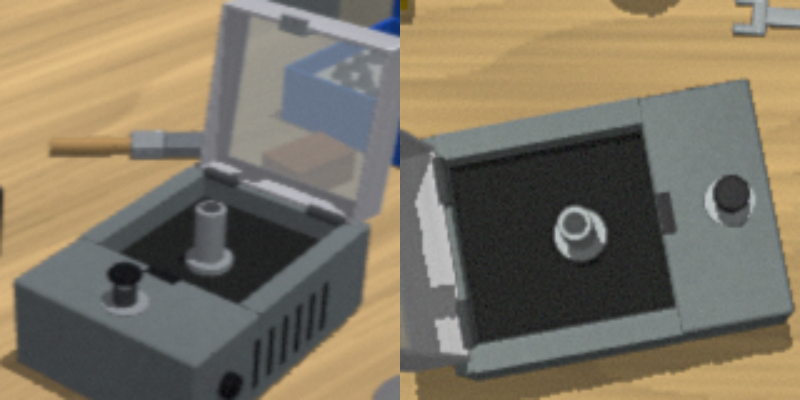

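The ferrule stands upright on its flange inside the well (top crop (580,233)), the hood is open, the arm is clear and the bystanders are in place. Handing in.

```bash
python3 -c "
from rig import r
print(r.sign_off())"
```

```text
the job is handed in; nothing more can be done
None
```

The polisher is loaded and the job is handed in at about 21 s on the robot's clock. `sign_off` reports no verdict.

- **Hood:** I pressed the plunger down in small steps. It made contact at about z 133 mm and let go near z 127 mm at about 6 N, before the stop. The hood then opened fully by itself while the arm held still.
- **Ferrule:** I took the grey steel ferrule, not the three blue look-alikes. I lowered it until the force reading rose to about 8 N at the floor, then let go.
- **Position:** By the last pictures it stands upright on its flange at machine x ≈ 19 mm, y ≈ 0 mm. Its middle is 105 to 109 mm above the bench, within the 99 to 111 mm allowed.
- **Other checks:** The hood was still open and the arm was clear and touching nothing. The tin, ring and block marks were within about 5 mm of where they started. I checked the brush and wrench only by eye in the pictures, where they look unmoved.
- **Checks that failed or disagreed:** The block went undetected in the last scene view, but the top view found it in place. The two cameras differ by about 6 mm on the ferrule's position, well inside the allowed zone.

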